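Reverse a row of turned parts from one rack to the other

TASK

Move the four turned steel parts one by one from the full rack to the empty rack so that they stand there in reverse order: the leftmost part goes to the rightmost pocket, the second from the left to the second from the right, and so on. Stand each one upright on the pad of its own pocket, well centred, and let go of it.

Things in the scene. Friction and masses are not known exactly. Their poses are not given: they have to be found in the camera images.
- stub_axle: steel stub axle, about 0.3 kg: foot 36 mm in diameter and 28 mm high, then a slim journal 20 mm in diameter with a fine groove, up to 80 mm in all. Grip it by the slim journal, 35 to 80 mm above its underside. Origin: centre of its underside, 14 mm above the bench at the start; z up its axis. Loose, fully round.
- bush: plain steel bush, about 0.25 kg: 38 mm in diameter, 50 mm high, with a 23 mm wide bore open at the top. Grip it from outside across its 38 mm, in its upper half. Origin: centre of its underside, 14 mm above the bench at the start; z up its axis. Loose, fully round.
- flanged_sleeve: steel sleeve, about 0.3 kg: 36 mm in diameter up to 44 mm, then a flange 48 mm in diameter and 14 mm thick at the top, 58 mm in all, with four small dark holes in its top face. Grip it across the 48 mm flange, 44 to 58 mm above its underside. Origin: centre of its underside, 14 mm above the bench at the start; z up its axis. Loose, fully round.
- spool: steel spool, about 0.25 kg: 36 mm in diameter with a 22 mm waist at half height (14 to 44 mm); its upper rim, 36 mm in diameter, is at 44 to 60 mm, and a 10 mm stud stands on it up to 72 mm. Grip it across the upper rim, 44 to 60 mm above its underside. Origin: centre of its underside, 14 mm above the bench at the start; z up its axis. Loose, fully round.
- full_rack: the rack that holds the four parts at the start: aluminium block 72 (x) x 290 (y) x 20 mm high, fixed to the bench, with four square pockets 56 x 56 mm in a row, each with a 2 mm rubber pad on its floor; pad tops 14 mm above the bench, rim 20 mm. Origin: centre of its underside. y runs along the row to the robot's left; pocket centres at x = 0, y = +105, +35, -35, -105 mm. 
- empty_rack: the rack that is empty at the start: aluminium block 72 (x) x 290 (y) x 20 mm high, fixed to the bench, with four square pockets 56 x 56 mm in a row, each with a 2 mm rubber pad on its floor; pad tops 14 mm above the bench, rim 20 mm. Origin: centre of its underside. y runs along the row to the robot's left; pocket centres at x = 0, y = +105, +35, -35, -105 mm. Looks like the other; either may be nearer.
- pad_a: black rubber pad 52 x 52 x 2 mm, fixed in one pocket of the full rack; it marks the pocket in which the stub axle stood at the start and stays there. Origin: centre of its underside, 12 mm above the bench; z up. All four pads look alike.
- pad_b: black rubber pad 52 x 52 x 2 mm, fixed in one pocket of the full rack; it marks the pocket in which the bush stood at the start and stays there. Origin: centre of its underside, 12 mm above the bench; z up. All four pads look alike.
- pad_c: black rubber pad 52 x 52 x 2 mm, fixed in one pocket of the full rack; it marks the pocket in which the flanged sleeve stood at the start and stays there. Origin: centre of its underside, 12 mm above the bench; z up. All four pads look alike.
- pad_d: black rubber pad 52 x 52 x 2 mm, fixed in one pocket of the full rack; it marks the pocket in which the spool stood at the start and stays there. Origin: centre of its underside, 12 mm above the bench; z up. All four pads look alike.
Things that resemble listed ones, but are neither listed nor needed, are in the scene too. Leave any green or purple look-alike of the spool alone.

How it is judged:
By the outcome, as a careful person would: the job done as asked, in the order asked, and still so for the second after the job is handed in, with the robot touching nothing.
It also fails if it takes over 88 s, if anything falls off the work surface, if the arm or the gripper's body presses on something with over 40 N, if the wrist force passes 120 N, or if a joint passes its speed limit or range.

ROBOT

A 7-joint arm with a two-finger parallel gripper is mounted at the origin on a cart in front of the work surface, level with it; the furniture and walls round the work are solid. World frame = base frame: x ahead of the robot, y to its left, z up, the work surface at z = 0. Lengths are in m, angles in rad, forces in N, time in s.
With the tool pointing down it reaches from about 0.425 to 0.875 m from the base axis. Payload 4.7 kg.
Tool frame: the origin (TCP) lies at the very end of the fingers, on their centre line; the grasp point (between the pads) lies 19 mm behind it; z points along the fingers, y is the line along which they close (so a half turn about z gives the same grasp; the last joint's range is limited). The gripper opens to 87 mm and grips with 3 to 60 N. Pads are 19 mm wide; open, the fingers measure 117 mm over their backs; the gripper's body (75 mm by 190 mm) begins 51 mm behind the grasp point.
Start: joints at [-1.215, 0.321, -0.07, 1.45, 0.023, 1.371, -0.057], TCP at [0.218, 0.612, 0.223] pointing down, gripper open.
Joint ranges: [-2.86, 2.86], [-0.3, 2.09], [-1.38, 1.24], [0.06, 2.45], [-1.56, 4.7], [0.09, 2.05], [-2.69, 2.69]. Speed limits (rad/s): [2.57, 2.57, 3.14, 3.14, 3.14, 3.14, 3.14].

INTERFACE

Orientations are given as [roll, pitch, yaw] about the fixed x, y, z axes, in that order (R = Rz(yaw) Ry(pitch) Rx(roll)).
In Python, from workcell import env gives the robot as it stands.
- The arm moves only by the shell command python3 -m handwheel 'ROWS' [OPENING]. ROWS is text: rows parted by semicolons, each of 6 numbers parted by spaces: the shift along the tool's x, y, z in mm, then the turn, a rotation vector about the tool's x, y, z in degrees. A call has 1 to 12 rows; each row is the pose to reach, as a shift and turn from the pose commanded when the call began, along the tool's axes at that moment; what a row does not reach only later rows make up. A row lasts 1/8 s, in which the tool goes at most 62.5 mm and 10.7 degrees, less where a joint would pass 70% of its speed; a pose out of reach is approached as far as the arm can. A call with a gripper value outside its range is refused whole. OPENING is the opening, from 0 (shut) to 1 (fully open), set as the call begins (- or left out, the last holds). The fingers move at their own pace and stop on an object; the grip force is fixed at half the most. Time passes only in rows, so rows that repeat a pose let the fingers close. It gives the time, the measured TCP pose, the force, the opening and the grip force at its end, in the units of the state.
- env.observe(): the state, without advancing time (a new reading comes with each control period).
- env.capture(name): name is "side" or "top"; returns the picture (400x640x3 uint8, red, green, blue); there is no depth.
- env.calibration(name): a dict with "fx", "fy", "cx", "cy" (pixels), "k1" (the pictures are not rectified: a ray, as slopes to the right and down, at radius r is drawn at 1 + k1 r^2 times it, then the intrinsics apply), "camera_from_world" (4x4, takes a point from world to camera coordinates). Camera axes: x right, y down, z forward; pixel columns grow to the right and rows downward; lengths in m; the calibration is good to about 2 mm. A picture is of the moment at which its call begins. calibration takes no time and is no camera call.
- env.job_done(): hands the job in; it is judged then, once.
Trained networks look in the newest picture that a camera, given by its name, has taken for a name from the list of things; names that differ only in an ending like _2 or _b are one class to them, and where a whole thing is asked for, a point or a joint stands for the part that bears it (a point fixed in the world has none). Each returns a list of dicts, best first, with "confidence" (0 to 1); they miss things now and then, are a little off and sometimes report something else, mostly with a low value. They report only what shows in the picture. A call takes as long as a camera call. They do not tell look-alikes from the thing itself.
- env.find_in(camera, target): "location" ([x, y, z] in m, in world coordinates, good to about 4 mm: the middle of the surface that is visible of it).
- env.spot_point(camera, target): "location" ([x, y, z] in m, in world coordinates, good to about 4 mm: a listed point, or the origin of a listed thing).
The state is a dict: "time_s": time; "joint_pos": joint angles; "qvel": joint speeds; "joint_torque": joint torques, N m; "position": TCP position; "ee_rot": TCP orientation; "wrist_force": force on the tool from outside, world axes, zero at the start; "ft_torque": the same for the moment, N m; "width": finger opening in m; "grip_force": force on a finger pad.
Only numpy, scipy, OpenCV 4.12 (cv2) and the standard library are available. Lean on these libraries where they do the work, as an engineer would, in place of code of your own. Each camera call takes 0.05 s, during which the arm holds its last target. There are 200 camera calls.

## Working session

There is one attempt and no reset: what is moved stays moved. The work goes in short steps, Python scripts to look and compute and a shell command to move; the robot and the scene stay as the last step left them, time stands still between calls to the robot, and variables do not carry over. Pictures are saved under pics/ and viewed, at most 14 in all, crops included, and the job is handed in when it is done.

```bash
ls; mkdir -p pics; python3 - <<'E'
from workcell import env
import cv2,numpy as np
for c in("side","top"):
    p=env.capture(c); cv2.imwrite(f"pics/{c}0.png",p[...,::-1])
    for t in("stub_axle","bush","flanged_sleeve","spool","full_rack","empty_rack","pad_a"):
        for r in env.spot_point(c,t)[:5]: print(c,t,np.round(r["location"],4),round(r["confidence"],2))
s=env.observe();print(s)
for c in("side","top"):print(env.calibration(c))
E
```

```text
pics
side stub_axle [0.4267 0.216  0.0148] 0.71
side stub_axle [0.4231 0.2854 0.0153] 0.28
side bush [0.4379 0.0816 0.0076] 0.67
side flanged_sleeve [0.4255 0.2862 0.0145] 0.85
side spool [0.4309 0.1503 0.0144] 0.92
side spool [0.395  0.3904 0.0049] 0.81
side spool [0.6721 0.2989 0.0017] 0.78
side spool [0.5124 0.5358 0.0007] 0.72
side full_rack [ 0.4286  0.1842 -0.0034] 0.79
side empty_rack [0.556  0.3225 0.0017] 0.62
side pad_a [0.4357 0.1495 0.0122] 0.66
side pad_a [0.44   0.0773 0.0087] 0.65
side pad_a [0.427  0.2204 0.0113] 0.55
side pad_a [0.4193 0.2854 0.0086] 0.47
top stub_axle [0.4221 0.2174 0.0137] 0.5
top bush [0.4408 0.0817 0.0161] 0.69
top flanged_sleeve [0.4194 0.2832 0.0154] 0.54
top spool [ 0.6704  0.2969 -0.0023] 0.78
top spool [ 0.5166  0.5359 -0.0006] 0.68
top spool [0.4187 0.2821 0.0137] 0.61
top spool [0.429  0.1474 0.0172] 0.57
top spool [3.924e-01 3.900e-01 3.000e-04] 0.48
top full_rack [0.4312 0.187  0.001 ] 0.57
top empty_rack [ 5.585e-01  3.212e-01 -3.000e-04] 0.75
top empty_rack [0.4431 0.0776 0.0108] 0.5
top empty_rack [0.4298 0.184  0.0039] 0.37
top pad_a
[... 1036 characters left out ...]
195, -0.28501806],
       [-0.25324377, -0.39483214, -0.88316203,  0.30887654],
       [ 0.47330088,  0.74563078, -0.46906398,  0.39403643],
       [ 0.        ,  0.        ,  0.        ,  1.        ]])}
{'fx': 488.95162451507235, 'fy': 488.95162451507235, 'cx': 328.54729413867005, 'cy': 203.10760982376297, 'k1': -0.024704629728564104, 'camera_from_world': array([[-9.77860510e-05, -9.99924884e-01,  1.22562556e-02,
         3.12789749e-01],
       [-9.88967447e-01, -1.71885568e-03, -1.48123036e-01,
         5.40486399e-01],
       [ 1.48132976e-01, -1.21355221e-02, -9.88892992e-01,
         1.13110331e+00],
       [ 0.00000000e+00,  0.00000000e+00,  0.00000000e+00,
         1.00000000e+00]])}
```

View pics/side0.png

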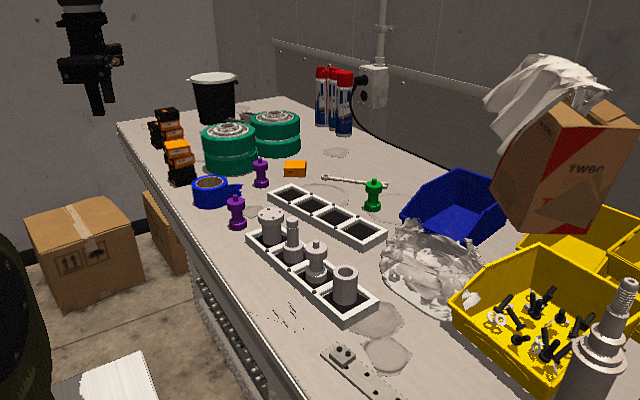

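View pics/top0.png

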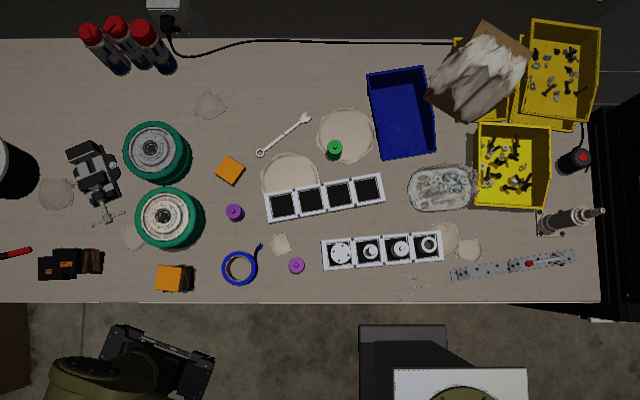

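The rack with the parts is the nearer one: flanged sleeve (271,225), stub axle (293,243), spool (316,262) and bush (344,285) in the side view, left to right. The look-alike spools are purple at (236,212) and (261,172) and green at (373,193). I want the steel spool at (316,262). Next I'll fit the racks and take one close crop.

```bash
cat > h.py <<'E'
from workcell import env
import cv2,numpy as np
def ray(c,uv,z):
    k=env.calibration(c);K=np.array([[k["fx"],0,k["cx"]],[0,k["fy"],k["cy"]],[0,0,1]])
    T=k["camera_from_world"]; uv=np.asarray(uv,float).reshape(-1,1,2)
    n=cv2.undistortPoints(uv,K,np.array([k["k1"],0,0,0.])).reshape(-1,2)
    d=np.c_[n,np.ones(len(n))]@T[:3,:3]; o=-T[:3,:3].T@T[:3,3]
    return (o+d*((z-o[2])/d[:,2])[:,None])[:,:2]
def proj(c,P):
    k=env.calibration(c);K=np.array([[k["fx"],0,k["cx"]],[0,k["fy"],k["cy"]],[0,0,1]])
    T=k["camera_from_world"]
    return cv2.projectPoints(np.asarray(P,float).reshape(-1,1,3),cv2.Rodrigues(T[:3,:3])[0],T[:3,3],K,np.array([k["k1"],0,0,0.]))[0].reshape(-1,2)
def pockets(x,y,a):
    return [(x-np.sin(a)*v,y+np.cos(a)*v) for v in(.105,.035,-.035,-.105)]
E
python3 - <<'E'
from h import *
im=cv2.imread("pics/top0.png")
g=cv2.resize(im[165:285,255:455],None,fx=4,fy=4,interpolation=cv2.INTER_CUBIC)
cv2.imwrite("pics/crop0.png",g)
for n,(x,y) in dict(full=(.43,.186),empty=(.557,.321)).items():
    m=np.zeros(im.shape[:2],np.uint8)
    box=[(x-.055-(sy*.015),y+sy*.155,.02) for sy in(-1,1)]+[(x+.055-(sy*.015),y+sy*.155,.02) for sy in(1,-1)]
    cv2.fillPoly(m,[proj("top",box).astype(int)],255)
    w=((im.min(2)>185)&(m>0)).astype(np.uint8)
    q=np.argwhere(w)[:,::-1]
    l,cc,st,_=cv2.connectedComponentsWithStats(w)
    i=1+st[1:,4].argmax(); q=np.argwhere(cc==i)[:,::-1]
    P=ray("top",q,.02); r=cv2.minAreaRect((P*1000).astype(np.float32)); print(n,len(q),r)
E
```

```text
full 2 ((459.46533203125, 126.28176879882812), (2.4134535789489746, 0.0), 178.67823791503906)Traceback (most recent call last):
  File "<stdin>", line 12, in <module>
ValueError: attempt to get argmax of an empty sequence
```

View pics/crop0.png

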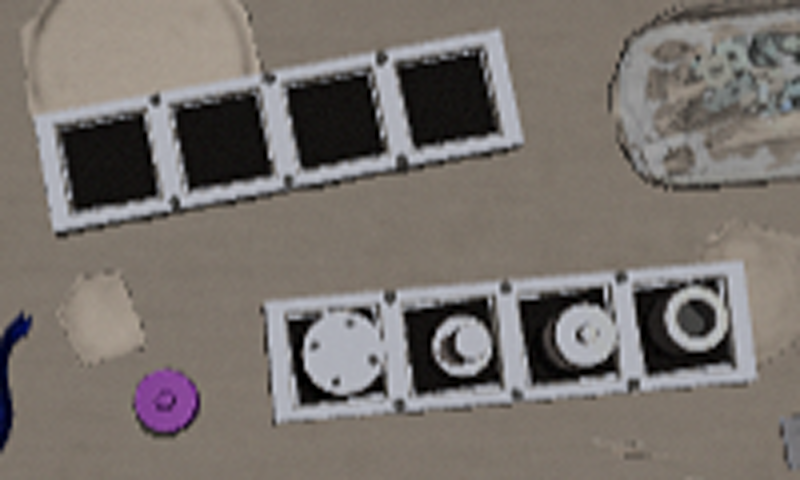

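The crop confirms the row, left to right: sleeve with four holes at crop (345,352), stub axle (462,345), spool with stud (585,335) and bush with bore (696,318). The upper rack is empty. Purple is well off at (166,402).

```bash
python3 - <<'E'
from h import *
im=cv2.imread("pics/top0.png").astype(int)
R={}
uv=lambda c:255-.375+np.array(c)[...,0:1]/4
f=lambda c:np.c_[np.array(c)[:,0]/4+254.6,np.array(c)[:,1]/4+164.6]
for n,c in dict(full=[(263,302),(743,262),(757,380),(277,423)],empty=[(37,117),(498,30),(523,147),(58,234)]).items():
    P=ray("top",f(c),.02);ctr=P.mean(0);d=P[0]+P[3]-P[1]-P[2];a=np.arctan2(-d[0],d[1])
    print(n,"hand",ctr.round(4),"yaw",np.degrees(a).round(2),"len",np.linalg.norm(d)/2,np.linalg.norm(P[0]-P[3]))
    m=np.zeros(im.shape[:2],np.uint8); cv2.fillPoly(m,[f(c).astype(int)],255); m=cv2.dilate(m,np.ones((9,9)))
    w=((im[...,0]-im[...,2]>3)&(im.max(2)>100)&(m>0)).astype(np.uint8)
    l,cc,st,_=cv2.connectedComponentsWithStats(w); q=np.argwhere(cc==1+st[1:,4].argmax())[:,::-1]
    r=cv2.minAreaRect((ray("top",q,.02)*1000).astype(np.float32)); print("  auto",r)
    R[n]=(*ctr,a); print(np.round(pockets(*R[n]),4).tolist())
print("parts",[ray("top",f([c]),z)[0].round(4).tolist() for c,z in(((345,352),.072),((462,345),.042),((585,335),.074),((696,318),.064))])
# side check: project pocket model on side image
s=cv2.imread("pics/side0.png")
for n in R:
    x,y,a=R[n];Q=np.array([(x+np.cos(a)*u-np.sin(a)*v,y+np.sin(a)*u+np.cos(a)*v,.02) for u,v in((.036,.145),(.036,-.145),(-.036,-.145),(-.036,.145))])
    cv2.polylines(s,[(proj("side",Q)*16).astype(int)],True,(0,0,255),1,cv2.LINE_AA,4)
cv2.imwrite("pics/side_chk.png",cv2.resize(s[170:335,225:405],None,fx=3.5,fy=3.5,interpolation=cv2.INTER_CUBIC))
E
```

```text
full hand [0.4295 0.1839] yaw 4.91 len 0.2901142107018026 0.07254538113467479
  auto ((429.5168151855469, 184.15518188476562), (71.84676361083984, 289.66070556640625), 4.888996601104736)
[[0.4205, 0.2885], [0.4265, 0.2188], [0.4325, 0.1491], [0.4385, 0.0793]]
empty hand [0.5568 0.3226] yaw 10.88 len 0.2868756447620483 0.07288508016446649
  auto ((557.5390014648438, 323.5007019042969), (71.88732147216797, 289.16558837890625), 10.955557823181152)
[[0.537, 0.4257], [0.5502, 0.357], [0.5634, 0.2882], [0.5766, 0.2195]]
parts [[0.4207, 0.2855], [0.4263, 0.2155], [0.4303, 0.1479], [0.4407, 0.0816]]
```

View pics/side_chk.png

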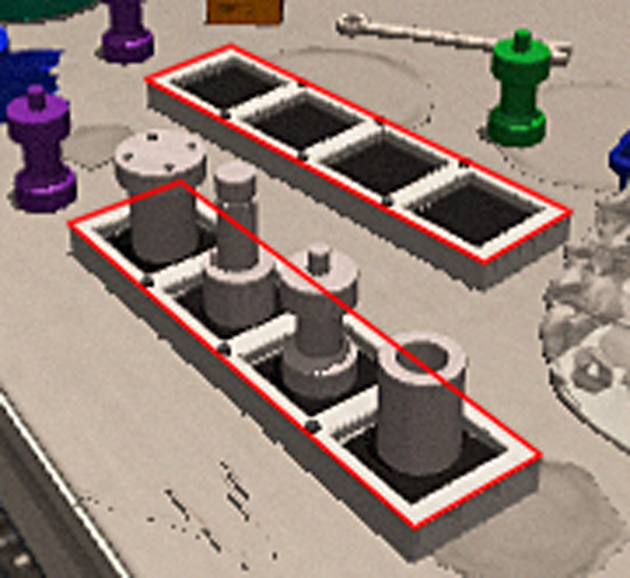

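The fitted outlines match the side view too: the red rims coincide with both racks. I'll start with the sleeve, with tool yaw 90° so that tool x is world y and tool y is world x.

```bash
python3 -m handwheel '-24 -19 4 0 0 5.6; -66 -53 13 0 0 15.5; -108 -86 22 0 0 25.3; -150 -120 31 0 0 35.2; -192 -154 40 0 0 45.1; -235 -187 49 0 0 54.9; -277 -221 58 0 0 64.8; -301 -240 63 0 0 70.4; -301 -240 63 0 0 70.4; -301 -240 63 0 0 70.4' 1
```

```text
time_s: 2.05
position: [0.4203, 0.2872, 0.1598]
ee_rot: [-3.141, -0.001, 1.574]
wrist_force: [-0.6, 0.7, -0.5]
width: 0.0873
grip_force: 0.0
```

```bash
python3 -m handwheel '0 0 25 0 0 0; 0 0 65 0 0 0; 0 0 95 0 0 0; 0 0 112 0 0 0; 0 0 114 0 0 0; 0 0 114 0 0 0'; python3 - <<'E'
from h import *
cv2.imwrite("pics/a.png",np.vstack([cv2.resize(env.capture("side")[160:310,220:400,::-1],(540,450)),cv2.resize(env.capture("top")[225:275,315:455,::-1],(540,150),interpolation=3)])[:600])
E
```

```text
time_s: 2.8
position: [0.4216, 0.2864, 0.0465]
ee_rot: [3.14, -0.001, 1.572]
wrist_force: [0.4, 0.4, 1.3]
width: 0.087
grip_force: 0.0
```

View pics/a.png

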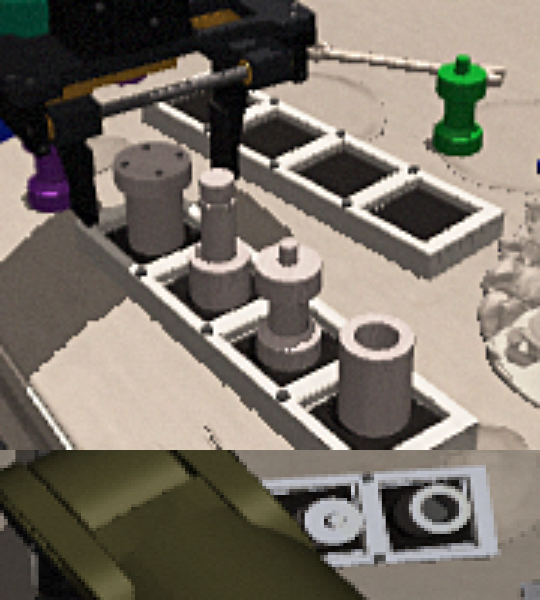

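The side view shows the fingers straddling the sleeve's flange, at (80,190) and (222,140) in the crop, clear of the stub axle. Closing the gripper.

```bash
python3 -m handwheel '0 0 0 0 0 0; 0 0 0 0 0 0; 0 0 0 0 0 0; 0 0 0 0 0 0; 0 0 0 0 0 0; 0 0 0 0 0 0' 0
```

```text
time_s: 3.65
position: [0.4207, 0.2855, 0.0456]
ee_rot: [-3.141, 0.0, 1.571]
wrist_force: [-2.6, 0.2, 1.5]
width: 0.0471
grip_force: 30.0
```

```bash
python3 -m handwheel '0 0 -20 0 0 0; 0 0 -55 0 0 0; 0 0 -90 0 0 0; -8 20 -100 0 0 0; -25 60 -100 0 0 0; -43 104 -100 0 0 0; -58 140 -100 0 0 0; -65 156.5 -100 0 0 0; -65 156.5 -100 0 0 0; -65 156.5 -80 0 0 0; -65 156.5 -45 0 0 0; -65 156.5 -20 0 0 0'; python3 - <<'E'
from h import *
cv2.imwrite("pics/b.png",cv2.resize(env.capture("side")[120:320,220:420,::-1],(600,600)))
E
python3 -c "1"
```

```text
time_s: 5.15
position: [0.5745, 0.2217, 0.0626]
ee_rot: [-3.138, 0.0, 1.574]
wrist_force: [0.1, 0.1, -2.6]
width: 0.0469
grip_force: 30.0
```

View pics/b.png

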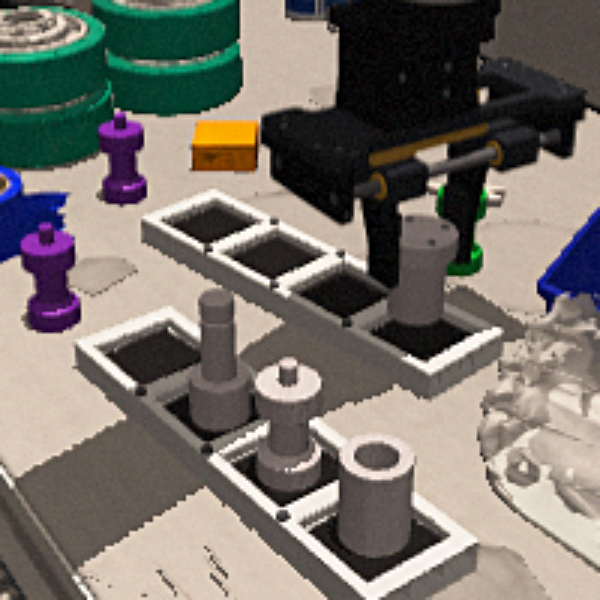

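The sleeve hangs upright over the rightmost pocket at (428,300). The green look-alike is behind the finger and clear of it. Lowering and releasing.

```bash
python3 -m handwheel '0 0 8 0 0 0; 0 0 14 0 0 0; 0 0 18 0 0 0; 0 0 19.5 0 0 0; 0 0 19.5 0 0 0; 0 0 19.5 0 0 0' && python3 -m handwheel '0 0 0 0 0 0; 0 0 0 0 0 0; 0 0 0 0 0 0; 0 0 -10 0 0 0; 0 0 -40 0 0 0; 0 0 -80 0 0 0; 0 0 -110 0 0 0; 0 0 -110 0 0 0' 1
```

```text
time_s: 5.95
position: [0.5778, 0.2205, 0.0464]
ee_rot: [3.141, -0.0, 1.571]
wrist_force: [-0.5, -0.4, -3.3]
width: 0.0469
grip_force: 30.0
time_s: 6.95
position: [0.5797, 0.2212, 0.16]
ee_rot: [3.135, -0.003, 1.571]
wrist_force: [0.3, 0.5, -0.8]
width: 0.0869
grip_force: 0.0
```

```bash
python3 -m handwheel '0 -20 0 0 0 0; -2 -65 0 0 0 0; -3 -110 0 0 0 0; -5 -143 0 0 0 0; -5 -151 0 0 0 0; -5 -151 5 0 0 0; -5 -151 30 0 0 0; -5 -151 70 0 0 0; -5 -151 95 0 0 0; -5 -151 100 0 0 0; -5 -151 100 0 0 0' && python3 -m handwheel '0 0 0 0 0 0; 0 0 0 0 0 0; 0 0 0 0 0 0; 0 0 0 0 0 0; 0 0 0 0 0 0; 0 0 0 0 0 0; 0 0 0 0 0 0; 0 0 0 0 0 0' 0; python3 - <<'E'
from h import *
cv2.imwrite("pics/c.png",cv2.resize(env.capture("side")[120:320,220:420,::-1],(600,600)))
E
```

```text
time_s: 8.32
position: [0.4275, 0.2153, 0.0562]
ee_rot: [3.141, 0.0, 1.57]
wrist_force: [0.2, -0.2, -0.3]
width: 0.0869
grip_force: 0.0
time_s: 9.32
position: [0.4263, 0.2154, 0.0559]
ee_rot: [-3.141, 0.0, 1.571]
wrist_force: [-1.4, -0.1, -0.4]
width: 0.0193
grip_force: 29.9
```

View pics/c.png

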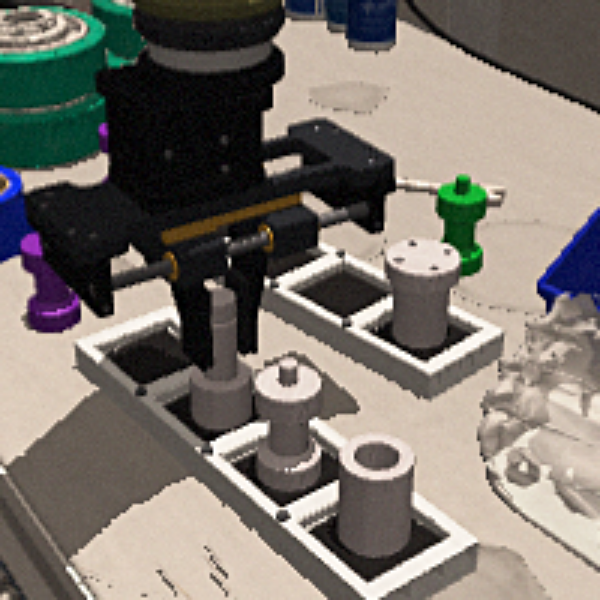

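The sleeve stands upright and centred in the rightmost pocket at (420,330), and the fingers hold the stub axle's journal at (220,330).

```bash
python3 -m handwheel '0 0 -20 0 0 0; 0 0 -55 0 0 0; 0 0 -90 0 0 0; 8 16 -100 0 0 0; 27 50 -100 0 0 0; 47 88 -100 0 0 0; 64 120 -100 0 0 0; 73.5 137.5 -100 0 0 0; 73.5 137.5 -100 0 0 0; 73.5 137.5 -80 0 0 0; 73.5 137.5 -45 0 0 0; 73.5 137.5 -20 0 0 0' && python3 -m handwheel '0 0 8 0 0 0; 0 0 14 0 0 0; 0 0 18 0 0 0; 0 0 19.5 0 0 0; 0 0 19.5 0 0 0; 0 0 19.5 0 0 0'; python3 - <<'E'
from h import *
cv2.imwrite("pics/d.png",cv2.resize(env.capture("side")[120:320,220:420,::-1],(600,600)))
E
```

```text
time_s: 10.88
position: [0.5617, 0.2878, 0.0732]
ee_rot: [-3.138, 0.001, 1.571]
wrist_force: [-0.5, -0.5, -2.1]
width: 0.0194
grip_force: 29.9
time_s: 11.62
position: [0.5643, 0.2891, 0.057]
ee_rot: [3.141, -0.0, 1.571]
wrist_force: [-0.5, -0.3, -2.7]
width: 0.0191
grip_force: 29.9
```

View pics/d.png

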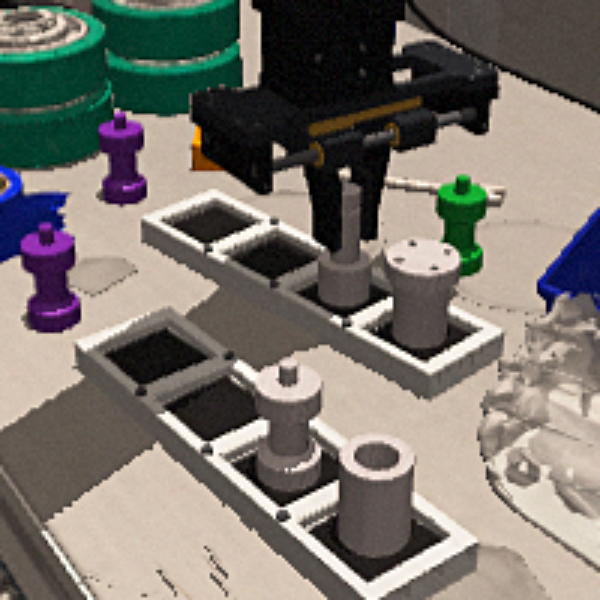

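The stub axle stands in the second pocket from the right at (345,280). I'll release it, retreat, and go over the spool, then look.

```bash
python3 -m handwheel '0 0 0.5 0 0 0; 0 0 0.5 0 0 0; 0 0 0.5 0 0 0; 0 0 -10 0 0 0; 0 0 -40 0 0 0; 0 0 -80 0 0 0; 0 0 -100 0 0 0; -25 -23 -100 0 0 0; -65 -61 -100 0 0 0; -105 -100 -100 0 0 0; -135 -128 -100 0 0 0; -141 -133.5 -100 0 0 0' 1; python3 - <<'E'
from h import *
for c in("side","top"):
    p=env.capture(c)
    if c=="side": s=cv2.resize(p[120:320,220:420,::-1],(400,400))
    else: s=np.hstack([s,cv2.resize(p[165:265,255:355,::-1],(400,400),interpolation=3)])
    for t in("spool","bush","stub_axle","flanged_sleeve"):
        for r in env.spot_point(c,t)[:4]: print(c,t,np.round(r["location"],4),round(r["confidence"],2))
cv2.imwrite("pics/e.png",s)
E
```

```text
time_s: 13.18
position: [0.4291, 0.1461, 0.1565]
ee_rot: [-3.141, -0.001, 1.569]
wrist_force: [-0.4, 1.0, -0.4]
width: 0.0876
grip_force: 0.0
side spool [ 6.717e-01  3.015e-01 -3.000e-04] 0.73
side spool [0.5155 0.5327 0.0017] 0.72
side spool [0.4289 0.1484 0.0122] 0.67
side spool [0.395  0.3889 0.0054] 0.63
side bush [0.433  0.0829 0.01  ] 0.82
side stub_axle [0.5612 0.2894 0.0147] 0.58
side flanged_sleeve [0.5803 0.2186 0.0141] 0.6
top spool [5.166e-01 5.362e-01 2.000e-04] 0.7
top spool [ 0.6651  0.3003 -0.0012] 0.67
top spool [ 0.394   0.3917 -0.0028] 0.66
top spool [0.43   0.1443 0.0147] 0.62
top bush [0.5575 0.3246 0.0011] 0.24
top bush [0.4184 0.2845 0.0105] 0.18
top stub_axle [0.5613 0.2887 0.0146] 0.65
top flanged_sleeve [0.575  0.2196 0.0135] 0.65
```

View pics/e.png

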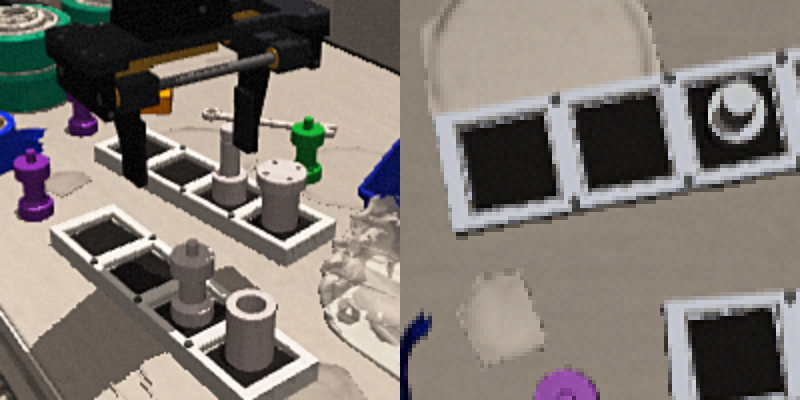

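The stub axle's foot at (736,113) is centred in its pocket, whose middle is at about (735,115), and the sleeve is fine as well. The open fingers are above the spool, so I'll grip it.

```bash
python3 -m handwheel '0 0 5 0 0 0; 0 0 35 0 0 0; 0 0 75 0 0 0; 0 0 102 0 0 0; 0 0 109.5 0 0 0; 0 0 109.5 0 0 0; 0 0 109.5 0 0 0' && python3 -m handwheel '0 0 0 0 0 0; 0 0 0 0 0 0; 0 0 0 0 0 0; 0 0 0 0 0 0; 0 0 0 0 0 0; 0 0 0 0 0 0; 0 0 0 0 0 0' 0
```

```text
time_s: 14.55
position: [0.4316, 0.1484, 0.0482]
ee_rot: [3.14, -0.001, 1.571]
wrist_force: [-0.1, -0.1, 0.2]
width: 0.0868
grip_force: 0.0
time_s: 15.42
position: [0.4305, 0.1479, 0.047]
ee_rot: [-3.141, 0.0, 1.571]
wrist_force: [-0.8, -0.5, -0.2]
width: 0.0351
grip_force: 30.0
```

```bash
python3 -m handwheel '0 0 -20 0 0 0; 0 0 -55 0 0 0; 0 0 -90 0 0 0; 16 9 -100 0 0 0; 58 33 -100 0 0 0; 105 60 -100 0 0 0; 152 87 -100 0 0 0; 193 111 -100 0 0 0; 209.5 120 -100 0 0 0; 209.5 120 -98 0 0 0; 209.5 120 -70 0 0 0; 209.5 120 -35 0 0 0' && python3 -m handwheel '0 0 14 0 0 0; 0 0 25 0 0 0; 0 0 32 0 0 0; 0 0 35 0 0 0; 0 0 35 0 0 0; 0 0 35 0 0 0'; python3 - <<'E'
from h import *
cv2.imwrite("pics/f.png",cv2.resize(env.capture("side")[120:320,220:420,::-1],(500,500)))
E
```

```text
time_s: 16.92
position: [0.5507, 0.3561, 0.0819]
ee_rot: [3.141, -0.0, 1.57]
wrist_force: [0.5, 0.4, -3.1]
width: 0.035
grip_force: 30.0
time_s: 17.68
position: [0.5509, 0.3577, 0.0477]
ee_rot: [3.141, -0.001, 1.571]
wrist_force: [0.1, -0.1, -2.8]
width: 0.0349
grip_force: 30.0
```

View pics/f.png

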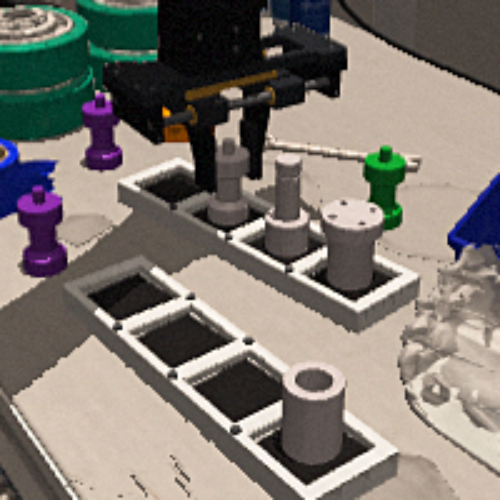

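The spool stands in the third pocket at (228,190), upright, with the stud up. I'll release it and go on to the bush.

```bash
python3 -m handwheel '0 0 0.5 0 0 0; 0 0 0.5 0 0 0; 0 0 0.5 0 0 0; 0 0 -10 0 0 0; 0 0 -40 0 0 0; 0 0 -80 0 0 0; -15 -6 -100 0 0 0; -65 -26 -100 0 0 0; -120 -48 -100 0 0 0; -175 -70 -100 0 0 0; -230 -92 -100 0 0 0; -276 -110 -100 0 0 0' 1 && python3 -m handwheel '0 0 0 0 0 0; 0 0 10 0 0 0; 0 0 40 0 0 0; 0 0 80 0 0 0; 0 0 105 0 0 0; 0 0 112 0 0 0; 0 0 112 0 0 0'; python3 - <<'E'
from h import *
s=cv2.resize(env.capture("side")[120:320,220:420,::-1],(400,400))
cv2.imwrite("pics/g.png",np.hstack([s,cv2.resize(env.capture("top")[165:265,255:355,::-1],(400,400),interpolation=3)]))
E
```

```text
time_s: 19.23
position: [0.4401, 0.0793, 0.1479]
ee_rot: [3.14, -0.001, 1.57]
wrist_force: [0.2, -0.7, 0.6]
width: 0.0868
grip_force: 0.0
time_s: 20.1
position: [0.4408, 0.082, 0.0349]
ee_rot: [-3.141, 0.001, 1.572]
wrist_force: [-0.1, -0.9, 0.8]
width: 0.087
grip_force: 0.0
```

View pics/g.png

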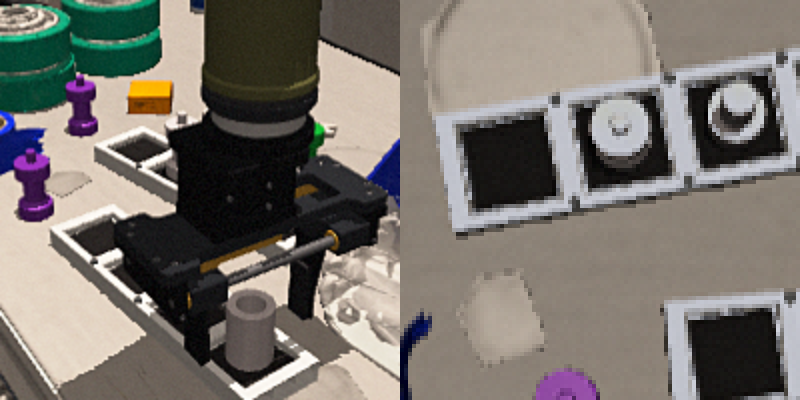

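The spool is placed well, with its rim at (620,130) displaced only by its height. The fingers straddle the bush at (250,330). Gripping and moving it to the leftmost pocket.

```bash
python3 -m handwheel '0 0 0 0 0 0; 0 0 0 0 0 0; 0 0 0 0 0 0; 0 0 0 0 0 0; 0 0 0 0 0 0; 0 0 0 0 0 0; 0 0 0 0 0 0; 0 0 -20 0 0 0; 0 0 -55 0 0 0; 0 0 -90 0 0 0; 0 0 -105 0 0 0' 0 && python3 -m handwheel '15 4 0 0 0 0; 55 16 0 0 0 0; 105 30 0 0 0 0; 155 44 0 0 0 0; 205 58 0 0 0 0; 255 72 0 0 0 0; 305 86 0 0 0 0; 335 94 0 0 0 0; 345 97 0 0 0 0; 345 97 5 0 0 0; 345 97 35 0 0 0; 345 97 70 0 0 0' && python3 -m handwheel '0 0 15 0 0 0; 0 0 27 0 0 0; 0 0 33 0 0 0; 0 0 35 0 0 0; 0 0 35 0 0 0; 0 0 35 0 0 0'; python3 - <<'E'
from h import *
cv2.imwrite("pics/k.png",cv2.resize(env.capture("side")[120:320,220:420,::-1],(500,500)))
E
```

```text
time_s: 21.58
position: [0.4414, 0.0816, 0.1415]
ee_rot: [3.139, -0.001, 1.571]
wrist_force: [0.4, -0.0, -1.7]
width: 0.0373
grip_force: 30.0
time_s: 23.08
position: [0.5382, 0.4244, 0.0696]
ee_rot: [3.141, 0.0, 1.569]
wrist_force: [0.1, 0.3, -3.4]
width: 0.0376
grip_force: 30.0
time_s: 23.82
position: [0.5379, 0.4268, 0.0358]
ee_rot: [3.141, -0.001, 1.571]
wrist_force: [-0.3, 0.2, -2.3]
width: 0.0371
grip_force: 30.0
```

View pics/k.png

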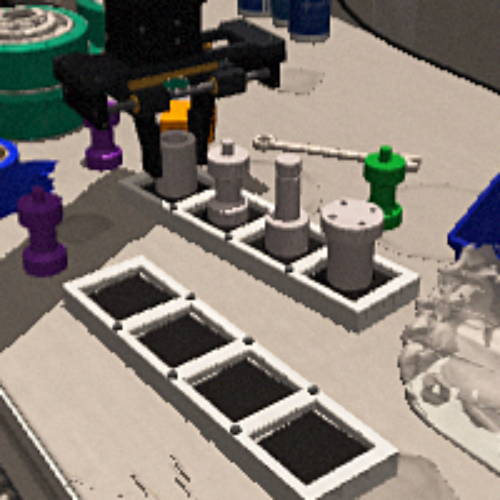

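The bush stands in the leftmost pocket at (176,165), so the whole row is in place. I'll release, retreat to the side and check.

```bash
python3 -m handwheel '0 0 0.5 0 0 0; 0 0 0.5 0 0 0; 0 0 0.5 0 0 0; 0 0 -10 0 0 0; 0 0 -40 0 0 0; 0 0 -80 0 0 0; -15 -6 -110 0 0 0; -65 -26 -120 0 0 0; -120 -48 -120 0 0 0; -175 -70 -120 0 0 0; -230 -92 -120 0 0 0; -276 -100 -120 0 0 0' 1 && python3 -m handwheel '0 0 0 0 0 0; 0 0 0 0 0 0; 0 0 0 0 0 0'; python3 - <<'E'
from h import *
s=cv2.resize(env.capture("side")[150:250,250:400,::-1],(600,400))
t=env.capture("top")[170:230,255:400,::-1].copy()
for x,y in pockets(.5573,.3233,np.radians(10.93)):
    print(proj("top",[[x,y,.014]])-[255,170])
s2=cv2.resize(t,(600,248),interpolation=3)
cv2.imwrite("pics/l.png",np.vstack([s[:350],s2]))
for c in("side","top"):
  for n in("bush","spool","stub_axle","flanged_sleeve"):
    for r in env.spot_point(c,n)[:4]: 
        if abs(r["location"][0]-.557)<.04: print(c,n,np.round(r["location"],4),round(r["confidence"],2))
print(np.round(pockets(.5573,.3233,np.radians(10.93)),4))
E
```

```text
time_s: 25.38
position: [0.4367, 0.1485, 0.1559]
ee_rot: [3.141, -0.002, 1.571]
wrist_force: [1.0, 0.4, 0.5]
width: 0.0872
grip_force: 0.0
time_s: 25.75
position: [0.4378, 0.1518, 0.1553]
ee_rot: [3.141, -0.0, 1.573]
wrist_force: [-0.2, -0.2, 0.5]
width: 0.0869
grip_force: 0.0
[[27.00726146 35.6581105 ]]
[[55.23789731 30.32807449]]
[[83.34543051 25.02233802]]
[[111.31650015  19.7434083 ]]
side bush [0.5361 0.4274 0.0087] 0.45
side spool [ 0.5612  0.3255 -0.0016] 0.71
side stub_axle [0.5624 0.2915 0.0151] 0.92
side flanged_sleeve [0.5529 0.3579 0.0127] 0.67
side flanged_sleeve [0.5813 0.2196 0.0134] 0.61
top bush [0.5364 0.4271 0.0138] 0.8
top spool [0.5522 0.3563 0.0138] 0.74
top spool [0.561  0.2852 0.0148] 0.68
top stub_axle [0.5618 0.2861 0.0147] 0.46
top stub_axle [0.5358 0.4261 0.0164] 0.4
top flanged_sleeve [0.5759 0.218  0.0162] 0.57
[[0.5374 0.4264]
 [0.5507 0.3577]
 [0.5639 0.2889]
 [0.5772 0.2202]]
```

View pics/l.png

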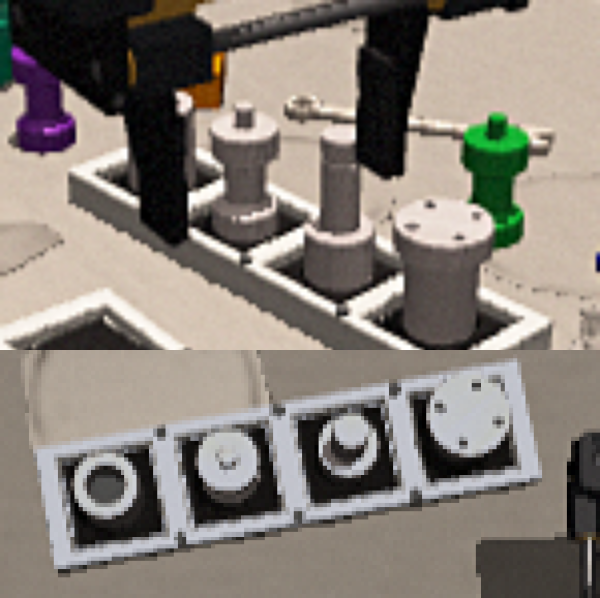

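All four stand upright and centred in reverse order: bush (105,487), spool (227,460), stub axle (348,445) and sleeve (470,415). The networks agree with the pocket centres to within their noise. The gripper touches nothing, so I'll hand in.

```bash
python3 -c "
from workcell import env
print(env.job_done())"
```

```text
the job is handed in; nothing more can be done
None
```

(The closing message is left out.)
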